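# Pulse the tasting-sample mill

## Task

Pick up the mill's loose white lid by its black grip bar, seat it fully in the mill's bayonet mouth with its lugs through the two slots, then twist it clockwise (seen from above), against the spring, until the bar points at the single half-way ribs, and hold it there so that the mill pulses. Never turn it on to where the lock clicks, and leave the carton, the jar and the chocolate bar alone. The program finishes while still gripping the lid at half-way: do not let go.

Things in the scene. Friction and masses are not known exactly. Their poses are not given: they have to be found in the camera images.
- mill: Sample mill fixed to the bench: white round housing 128 mm across at its foot, aluminium collar 102 mm across on top, collar top 129 mm above the bench. Origin: centre of its underside; z up. Black switch panel on its -x side. The mouth's slots lie at its +x and -x. Black ribs outside the collar: a pair at each slot, one 45 degrees clockwise of each (half-way), a wide block at 90 degrees (lock)
- mouth (a point): Centre of the mill's mouth, level with the collar's top; axes as the mill's. The mouth is 62 mm across, with slots 22 mm wide at +x and -x that pass lugs up to 88 mm tip to tip; a flange 8 mm thick covers the rest. Under it, 19 mm below this point, is the floor of the sprung ring on which the lid's underside seats. Either lug may go in either slot
- half_rib (a point): Top of the single half-way rib that is 45 degrees clockwise (from above) of the mill's +x slot, 55 mm from the mouth's axis, level with the collar's top; its twin stands opposite. At half-way the lid's bar lies on the line through both
- lid_bar (a point): Centre of the lid's upright black grip bar (70 mm long, 14 wide, 36 high), 18 mm below the bar's top, 44 mm above the lid's underside. x along bar and lugs, z up. The lid, white plastic, about 0.18 kg, stands upright on the bench at the start. Under the bar is a disc 92 mm across, 6 mm thick. Fully seated, this point is 25 mm above the mouth point. Once turned, the lid can rise only 3 mm
- lid_foot (a point): Centre of the lid's underside, axes as lid_bar. Below the disc a plug 56 mm across and 20 mm high, tapered to 46 mm at its foot, carries two opposite lugs at the foot, along x under the bar's ends: 80 mm tip to tip, 14 mm wide, 8 mm high. Fully seated, this point is 19 mm below the mouth point and the disc 1 mm above the collar
- ring (a joint): Turn of the sprung ring inside the mill that the lid's lugs drive, rad, clockwise from above; 0 at rest, notches under the slots. A spring of 0.15 N m/rad turns it nearly back to 0 if the lid is let go. The lugs have about 0.1 rad of play, so with the bar at the half-way ribs (0.785 rad of lid turn) it reads about 0.69. The lock clicks at 1.15; the stop is at 1.47
- carton: Bystander: closed red carton 80 x 120 x 35 mm; origin at the centre of its underside
- jar: Bystander: jar 64 mm across, 85 mm high; origin at the centre of its underside
- choc_bar: Bystander: wrapped chocolate bar 34 x 86 x 14 mm lying flat; origin at the centre of its underside
Not all that is in view belongs to the job. What is shaped like the part that bears lid_bar but blue is not meant. There is more than one size of the mill; the one meant has the size given above.

How it is judged:
By the outcome, as a careful person would: the job done as asked, in the order asked, and still so for the second after the job is handed in, while the arm keeps its last pose, push and grip.
It also fails if it takes over 45 s, if anything falls off the work surface, if the arm or the gripper's body presses on something with over 40 N, if the wrist force passes 120 N, or if a joint passes its speed limit or range.

## Robot

A 6-joint arm with a two-finger parallel gripper is mounted at the origin on the work surface. World frame = base frame: x ahead of the robot, y to its left, z up, the work surface at z = 0. Lengths are in m, angles in rad, forces in N, time in s.
With the tool pointing down it reaches from about 0.3 to 0.775 m from the base axis. Payload 14.6 kg.
Tool frame: the origin (TCP) lies at the very end of the fingers, on their centre line; the grasp point (between the pads) lies 19 mm behind it; z points along the fingers, y is the direction in which the jaws open and shut (so a half turn about z gives the same grasp; the last joint's range is limited). The gripper opens to 94 mm and grips with 3 to 60 N. Pads are 16 mm wide; open, the fingers measure 119 mm over their backs; the gripper's body (75 mm by 177 mm) begins 78 mm behind the grasp point.
Start: joints at [1.265, 0.3, 1.521, -0, 1.321, -0.067], TCP at [0.13, 0.534, 0.205] pointing down, gripper open.
Joint ranges: [-3.03, 3.03], [-0.79, 2.21], [0.23, 2.52], [-1.04, 4.18], [0, 3.07], [-2.55, 2.55]. Speed limits (rad/s): [2.22, 2.22, 2.57, 3.14, 3.14, 3.14].

## Interface

Orientations are given as [roll, pitch, yaw] about the fixed x, y, z axes, in that order (R = Rz(yaw) Ry(pitch) Rx(roll)).
In Python, from station import get_obs, vision, hand_in gives the robot as it stands.
- The arm moves only by the tool play_rows, never from a script. Its argument "moves" is a list of rows, each an object with "claw": the opening, from 0 (shut) to 1 (fully open); "linear": the shift along the tool's x, y, z in mm, a list of three; "turn": the turn, a rotation vector about the tool's x, y, z in rad, a list of three. In form: [{"claw": claw, "linear": [tx, ty, tz], "turn": [ax, ay, az]}, ...]. A call has 1 to 8 rows; each row is the pose to reach, as a shift and turn from the pose measured when the call began, along the tool's axes at that moment; what a row does not reach only later rows make up. A row lasts 1/8 s, in which the tool goes at most 62.5 mm and 10.7 degrees, less where a joint would pass 70% of its speed; a pose out of reach is approached as far as the arm can. A call with a gripper value outside its range is refused whole. The fingers move at their own pace and stop on an object; "force" is the grip in N (left out, the last holds). Time passes only in rows, so rows that repeat a pose let the fingers close. It gives the time, the measured TCP pose, the force and the opening at its end, in the units of the state.
- get_obs(): the state, without advancing time (a new reading comes with each control period).
- vision.camera(name): name is "side" or "top"; returns the picture (480x640x3 uint8, blue, green, red); there is no depth.
- vision.camera_info(name): a dict with "camera_matrix" (3x3 intrinsics, pixels), "k1" (the pictures are not rectified: a ray, as slopes to the right and down, at radius r is drawn at 1 + k1 r^2 times it, then the intrinsics apply), "rvec" (rotation vector, rad) and "tvec" (3), from world to camera coordinates, as OpenCV has them. Camera axes: x right, y down, z forward; pixel columns grow to the right and rows downward; lengths in m; the calibration is good to about 2 mm. A picture is of the moment at which its call begins. camera_info takes no time and is no camera call.
- hand_in(): hands the job in, once; it reports no verdict.
The state is a dict: "time_s": time; "qpos": joint angles; "joint_vel": joint speeds; "tau": joint torques, N m; "ee_pos": TCP position; "eef_rot": TCP orientation; "force": force on the tool from outside, world axes, zero at the start; "moment": the same for the moment, N m; "grip_width": finger opening in m.
Only numpy, scipy, OpenCV 4.12 (cv2) and the standard library are available. Lean on these libraries where they do the work, as an engineer would, in place of code of your own. Each camera call takes 0.05 s, during which the arm holds its last target.

## Working session

There is one attempt and no reset: what is moved stays moved. The work goes in short steps, Python scripts to look and compute and a tool call to move; the robot and the scene stay as the last step left them, time stands still between calls to the robot, and variables do not carry over. Pictures are saved under pics/ and viewed, and the job is handed in when it is done.

Besides the shell and the picture viewer there is one more tool, called by a JSON object that holds its "method" and its "body". play_rows: Moves the arm, as the interface text tells. Its arguments: {"type":"object","properties":{"moves":{"type":"array","items":{"type":"object","properties":{"claw":{"type":"number"},"linear":{"type":"array","items":{"type":"number"}},"turn":{"type":"array","items":{"type":"number"}}}}},"force":{"type":"number"}},"required":["moves"]}

```bash
mkdir -p pics; ls
cat > h.py <<'E'
import numpy as np, cv2
from station import get_obs, vision, hand_in
def cam(n):
    i=vision.camera_info(n); K=np.array(i["camera_matrix"],float); k1=float(i["k1"])
    R,_=cv2.Rodrigues(np.array(i["rvec"],float)); t=np.array(i["tvec"],float).ravel()
    return K,np.array([k1,0,0,0,0.]),R,t
def ray(n,uv):
    K,d,R,t=cam(n)
    p=cv2.undistortPoints(np.array(uv,float).reshape(-1,1,2),K,d).reshape(-1,2)
    D=np.c_[p,np.ones(len(p))]@R
    return -R.T@t,D
def onz(n,uv,z):
    c,D=ray(n,uv); return c+D*((z-c[2])/D[:,2])[:,None]
def proj(n,P):
    K,d,R,t=cam(n)
    return cv2.projectPoints(np.array(P,float).reshape(-1,1,3),cv2.Rodrigues(R)[0],t,K,d)[0].reshape(-1,2)
def snap(n,f):
    im=vision.camera(n); cv2.imwrite("pics/"+f,im); return im
E
python3 - <<'E'
from h import *
for n in("side","top"):
    snap(n,n+"0.png"); K,d,R,t=cam(n); print(n,K,d[0],-R.T@t,R[2])
print(get_obs())
E
```

```text
pics
side [[492.10573809   0.         326.71710524]
 [  0.         492.10573809 235.86528829]
 [  0.           0.           1.        ]] -0.12907989958423915 [ 0.01212165 -0.46348439  0.76088319] [ 0.53585227  0.45662734 -0.71017873]
top [[544.79959775   0.         327.88534261]
 [  0.         544.79959775 240.20381093]
 [  0.           0.           1.        ]] -0.04024182165394146 [ 0.4444848  -0.0291413   1.17599962] [ 0.07672463  0.02646951 -0.99670091]
{'time_s': 0.1, 'qpos': array([ 1.26542896e+00,  3.00377478e-01,  1.52150169e+00, -8.45465323e-06,
        1.32072479e+00, -6.65718054e-02]), 'joint_vel': array([ 1.43024666e-03, -3.60279521e-03, -3.66684619e-03, -4.44591475e-05,
       -7.00748743e-04, -4.81765901e-04]), 'tau': array([ 9.77279051e-04, -5.32637644e+01, -3.53288376e+01,  7.09423888e-02,
        2.34221370e-02, -4.67547648e-05]), 'ee_pos': array([0.130012  , 0.53417068, 0.20497128]), 'eef_rot': array([-3.14058305e+00, -5.91031260e-05,  2.90279916e+00]), 'force': array([-0.16264619, -0.36429688,  0.62952159]), 'moment': array([-0.01562219, -0.04456206,  0.01481267]), 'grip_width': 0.09390996955233383}
```

View pics/top0.png

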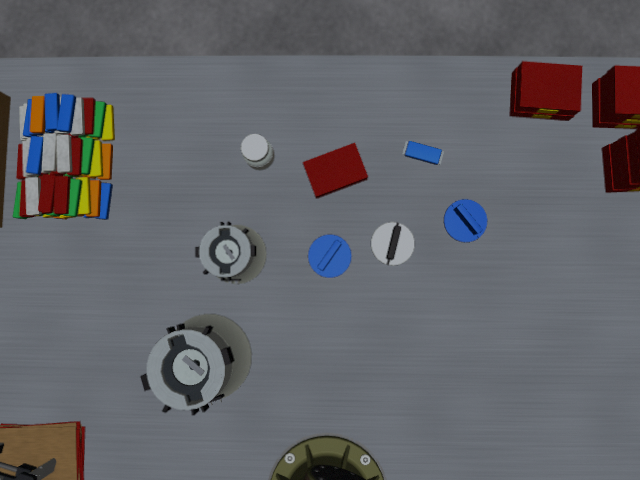

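View pics/side0.png

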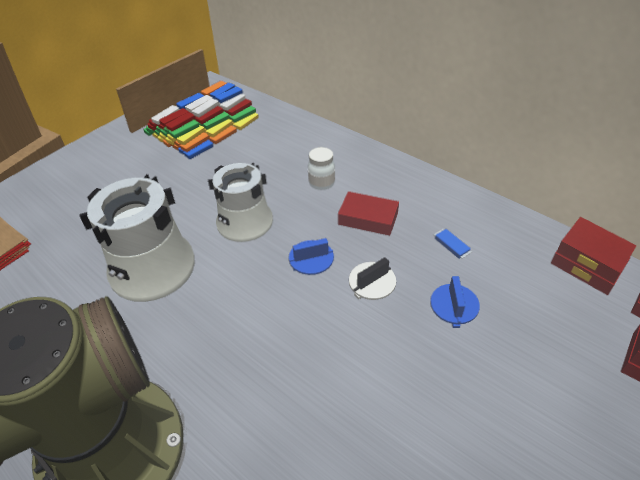

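Candidates, in the top view:
- **Lids:** white (392,243), blue (330,256) and blue (465,220). The white one fits.
- **Mills:** the collar at (226,251) is about 55 px across, roughly 0.105 m. The one at (188,369) is about 82 px, too large. The small one fits.

I'll confirm both with enlarged crops.

Run:
```python
from h import *
a=cv2.imread("pics/top0.png"); b=cv2.imread("pics/side0.png")
r=lambda im,x,y,w,h,s:cv2.resize(im[y:y+h,x:x+w],None,fx=s,fy=s,interpolation=cv2.INTER_CUBIC)
c=np.hstack([r(a,188,212,80,80,5),r(a,352,204,80,80,5)])
cv2.imwrite("pics/crop_top.png",c)
c=np.hstack([r(b,200,155,80,90,5),r(b,335,245,80,90,5)])
cv2.imwrite("pics/crop_side.png",c)
```

```text
(no output)
```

View pics/crop_top.png

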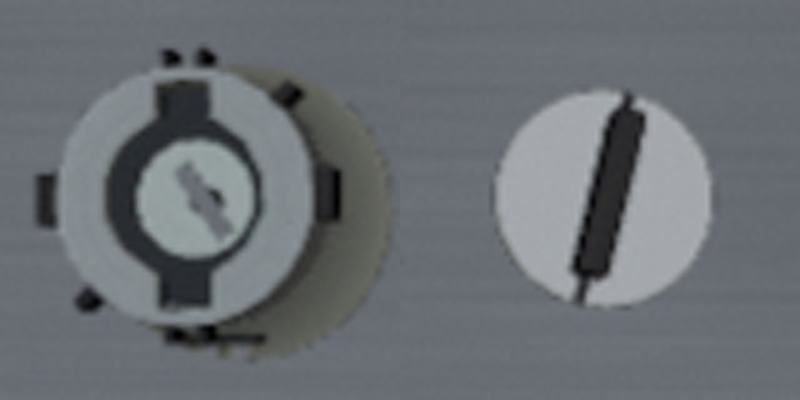

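View pics/crop_side.png

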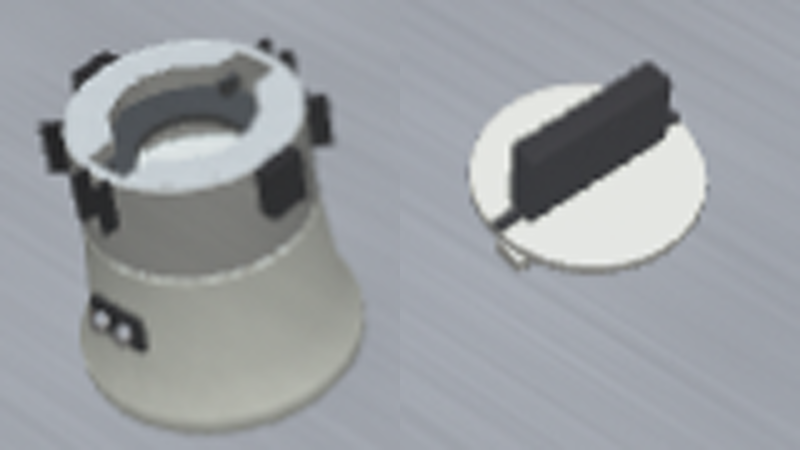

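The crops show the white lid with its black bar at top pixel ~(392,243). The small mill is at ~(226,252), with its slots up and down the image, the switch panel on the lower (-x) side and a half-way rib at upper right. Next I measure both.

Run:
```python
from h import *
a=cv2.imread("pics/top0.png"); S=8
def crop(im,x,y,w,h): return cv2.resize(im[y:y+h,x:x+w],None,fx=S,fy=S,interpolation=cv2.INTER_CUBIC)
def full(p,x,y): return (np.array(p,float)+.5)/S-.5+[x,y]
def big(m): 
    cs,_=cv2.findContours(m,cv2.RETR_EXTERNAL,cv2.CHAIN_APPROX_NONE); return max(cs,key=cv2.contourArea)
def circ(P):
    A=np.c_[2*P[:,:2],np.ones(len(P))]; 
    for _ in range(8):
        s=np.linalg.lstsq(A,(P[:,:2]**2).sum(1),rcond=None)[0]; r=np.sqrt(s[2]+s[:2]@s[:2])
        e=np.abs(np.hypot(*(P[:,:2]-s[:2]).T)-r); k=e<max(.0015,np.median(e)*2.5)
        P,A=P[k],A[k]
    return s[:2],r,len(P)
# mill
x,y=188,212; c=crop(a,x,y,80,80); hsv=cv2.cvtColor(c,cv2.COLOR_BGR2HSV); g=c.min(2)
print("gray: collar",c[200,600//1 if 0 else 150],"bench",c[20,20],"body",c[440,440] )
ct=[];vis=c.copy()
m=(g>132).astype(np.uint8)
m=cv2.morphologyEx(m,cv2.MORPH_OPEN,np.ones((9,9),np.uint8))
k=big(m); cv2.drawContours(vis,[k],-1,(0,0,255),1)
P=onz("top",full(k.reshape(-1,2),x,y),.129); cc,r,n=circ(P); print("collar",cc,r,n,len(P))
# dark parts
d=(c.max(2)<75).astype(np.uint8)
n,l,st,ce=cv2.connectedComponentsWithStats(d)
for i in range(1,n):
    if st[i,4]>60:
        w=onz("top",full(ce[i],x,y)[None],.129)[0]; v=w[:2]-cc
        print("dark",ce[i].round(),st[i,4],w.round(4),"r",np.hypot(*v).round(4),"ang",np.degrees(np.arctan2(v[1],v[0])).round(1))
cv2.drawContours(vis,cv2.findContours(d,cv2.RETR_LIST,cv2.CHAIN_APPROX_NONE)[0],-1,(0,255,0),1)
# lid
x,y=352,204; c2=crop(a,x,y,80,80); v2=c2.copy()
m=(c2.min(2)>132).astype(np.uint8); m=cv2.morphologyEx(m,cv2.MORPH_CLOSE,np.ones((3,3),np.uint8))
cs,_=cv2.findContours(m,cv2.RETR_EXTERNAL,cv2.CHAIN_APPROX_NONE)
k=cv2.convexHull(np.vstack(cs)); cv2.drawContours(v2,[k],-1,(0,0,255),1)
pp=np.vstack([q for q in cs if cv2.contourArea(q)>500]).reshape(-1,2)
lc,r,n=circ(onz("top",full(pp,x,y),.026)); print("lid disc",lc,r,n)
d=(c2.max(2)<80).astype(np.uint8); d=cv2.morphologyEx(d,cv2.MORPH_OPEN,np.ones((33,33),np.uint8))
k=big(d); rc=cv2.minAreaRect(k); cv2.drawContours(v2,[cv2.boxPoints(rc).astype(int)],-1,(0,255,0),1)
W=onz("top",full(cv2.boxPoints(rc),x,y),.062); print("bar box",rc,W.round(4),"centre",W.mean(0))
e=[W[1]-W[0],W[2]-W[1]]
for q in e: print(np.linalg.norm(q),np.degrees(np.arctan2(q[1],q[0])))
cv2.imwrite("pics/meas.png",cv2.resize(np.hstack([vis,v2]),(800,400)))
```

```text
gray: collar [145 141 132] bench [115 108 103] body [146 141 133]
collar [0.50188388 0.19465366] 0.021469778266290918 490 776
dark [329.  93.] 801 [0.5565 0.1919 0.129 ] r 0.0547 ang -2.9
dark [274.  93.] 723 [0.5564 0.2056 0.129 ] r 0.0556 ang 11.3
dark [272. 305.] 27817 [0.5048 0.2046 0.129 ] r 0.0104 ang 73.5
dark [448. 390.] 19252 [0.4846 0.1613 0.129 ] r 0.0375 ang -117.3
dark [ 73. 320.] 2366 [0.5005 0.2532 0.129 ] r 0.0586 ang 91.3
dark [345. 314.] 181 [0.5027 0.1867 0.129 ] r 0.008 ang -84.1
dark [142. 482.] 1242 [0.4616 0.2352 0.129 ] r 0.0572 ang 134.9
lid disc [ 0.52814189 -0.13488246] 0.045288653117526605 937
bar box ((333.1921081542969, 311.2855224609375), (60.242149353027344, 280.1128845214844), 13.469779014587402) [[ 0.4936 -0.1176  0.062 ]
 [ 0.5637 -0.1341  0.062 ]
 [ 0.5602 -0.1491  0.062 ]
 [ 0.4902 -0.1325  0.062 ]] centre [ 0.52691196 -0.13331281  0.062     ]
0.07194376535377575 -13.240536418081678
0.015394457552982946 -103.07069809221409
```

View pics/meas.png

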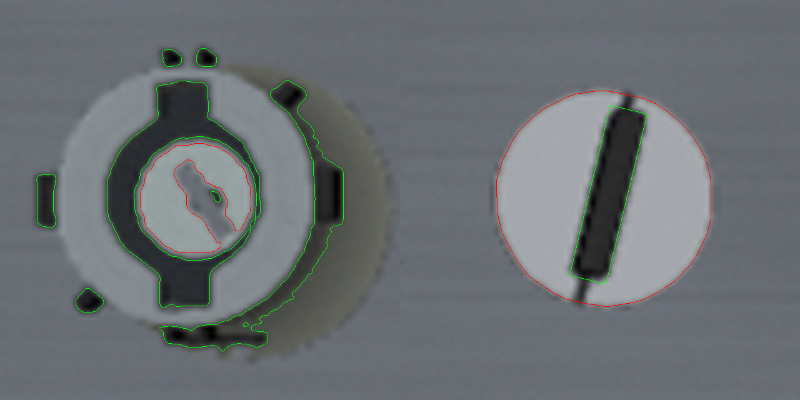

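Run:
```python
from h import *
from scipy.optimize import least_squares
a=cv2.imread("pics/top0.png"); S=8;x,y=188,212
c=cv2.resize(a[y:y+80,x:x+80],None,fx=S,fy=S,interpolation=cv2.INTER_CUBIC)
full=lambda p:(np.array(p,float)+.5)/S-.5+[x,y]
g=c.max(2)
d=(g<100).astype(np.uint8); n,l,st,ce=cv2.connectedComponentsWithStats(d)
i=l[150*1+10,270] or l[150,300]; i=l[480//1,300] if not i else i
k=max(cv2.findContours((l==l[160,295]).astype(np.uint8),cv2.RETR_EXTERNAL,cv2.CHAIN_APPROX_NONE)[0],key=cv2.contourArea)
P=onz("top",full(k.reshape(-1,2)),.129)[:,:2]
print(len(P),P.min(0),P.max(0))
c0=(P.min(0)+P.max(0))/2
def fitc(Q,c0,r0): return least_squares(lambda s:np.hypot(*(Q-s[:2]).T)-s[2],[*c0,r0],loss='soft_l1',f_scale=.0005).x
for _ in range(4):
    r=np.hypot(*(P-c0).T); s=fitc(P[r<.0335],c0,.031); c0=s[:2]
print("mouth",s)
r=np.hypot(*(P-s[:2]).T); an=np.arctan2(*(P-s[:2]).T[::-1])
# slot side walls: lines
for sg in(1,-1):
    Q=(P-s[:2])*sg
    for nm,b in(("L",Q[:,1]>0.004),("R",Q[:,1]<-0.004)):
        q=Q[(Q[:,0]>.0345)&(Q[:,0]<.041)&b&(abs(Q[:,1])<.02)]
        f=np.polyfit(q[:,0],q[:,1],1); print(sg,nm,"wall deg",np.degrees(np.arctan(f[0])).round(2),"offset at .038",np.polyval(f,.038).round(4))
    q=Q[(Q[:,0]>.041)&(abs(Q[:,1])<.008)]; print("tip",q[:,0].mean())
# outer collar
m=(c.min(2)>123).astype(np.uint8)
k=max(cv2.findContours(m,cv2.RETR_EXTERNAL,cv2.CHAIN_APPROX_NONE)[0],key=cv2.contourArea)
P=onz("top",full(k.reshape(-1,2)),.129)[:,:2]; r=np.hypot(*(P-s[:2]).T)
an=np.degrees(np.arctan2(*(P-s[:2]).T[::-1]))
o=fitc(P[(abs(r-.051)<.004)&(an>15)&(an<175)],s[:2],.051); print("collar left",o)
h1=onz("top",full([[460,152]]),.129)[0,:2]; h2=onz("top",full([[142,482]]),.129)[0,:2]
print("ribs line",(h1+h2)/2,np.degrees(np.arctan2(*(h1-h2)[::-1])))
# side view
print("reproj side: mouth",proj("side",[[*s[:2],.129],[*(s[:2]+[.051,0]),.129],[*(s[:2]-[.051,0]),.129]]), "bar top",proj("side",[[.5275,-.134,.062],[.5275,-.134,.026]]))
```

```text
924 [0.45829175 0.16832809] [0.54833449 0.23038296]
mouth [0.50306884 0.19944485 0.03099544]
1 L wall deg 1.56 offset at .038 0.0122
1 R wall deg 7.43 offset at .038 -0.0095
tip 0.04478086082970888
-1 L wall deg 1.4 offset at .038 0.0119
-1 R wall deg 1.49 offset at .038 -0.009
tip 0.044055141333360436
collar left [0.50336536 0.19890185 0.04965485]
ribs line [0.50193288 0.19741376] -43.08578072403002
reproj side: mouth [[235.5467578  177.39710239]
 [253.0884744  165.56538295]
 [217.12050702 189.88901795]] bar top [[371.94787944 267.60673327]
 [371.02810495 279.8550788 ]]
```

```bash
cat >> h.py <<'E'
from scipy.spatial.transform import Rotation as Ro
def go(p,yaw_deg):
    o=get_obs(); R=Ro.from_euler('xyz',o["eef_rot"])
    T=Ro.from_euler('xyz',[np.pi,0,np.radians(yaw_deg)])
    print("t",round(o["time_s"],2),"pos",o["ee_pos"].round(4),"rpy",np.degrees(o["eef_rot"]).round(2),"F",o["force"].round(1),"M",o["moment"].round(2),"w",round(o["grip_width"],4))
    print("linear mm",(R.inv().apply(np.array(p)-o["ee_pos"])*1000).round(1),"turn",(R.inv()*T).as_rotvec().round(4))
E
python3 - <<'E'
from h import *
go([.130,.534,.335],166.8)
go([.5275,-.134,.335],166.8)
go([.5275,-.134,.110],166.8)
E
```

```text
t 0.1 pos [0.13   0.5342 0.205 ] rpy [-179.94   -0.    166.32] F [-0.2 -0.4  0.6] M [-0.02 -0.04  0.01] w 0.0939
linear mm [  -0.    -0.3 -130. ] turn [-0.001  -0.0001 -0.0084]
t 0.1 pos [0.13   0.5342 0.205 ] rpy [-179.94   -0.    166.32] F [-0.2 -0.4  0.6] M [-0.02 -0.04  0.01] w 0.0939
linear mm [-544.2 -555.3 -129.5] turn [-0.001  -0.0001 -0.0084]
t 0.1 pos [0.13   0.5342 0.205 ] rpy [-179.94   -0.    166.32] F [-0.2 -0.4  0.6] M [-0.02 -0.04  0.01] w 0.0939
linear mm [-544.3 -555.1   95.5] turn [-0.001  -0.0001 -0.0084]
```

{"method": "play_rows", "body": {"moves": [{"claw": 1,"linear": [0,0,-60],"turn": [0,0,0]},{"claw": 0.8,"linear": [-20,-20,-115],"turn": [0,0,0]},{"claw": 0.7,"linear": [-55,-56,-130],"turn": [0,0,0]},{"claw": 0.6,"linear": [-95,-97,-130],"turn": [0,0,0]},{"claw": 0.6,"linear": [-135,-138,-130],"turn": [0,0,0]},{"claw": 0.6,"linear": [-175,-179,-130],"turn": [0,0,0]},{"claw": 0.6,"linear": [-215,-220,-130],"turn": [0,0,0]},{"claw": 0.6,"linear": [-255,-260,-130],"turn": [0,0,0]}]}}

```text
time_s: 1.1
ee_pos: [0.3168, 0.2196, 0.3352]
eef_rot: [-3.141, 0.0, 2.903]
force: [1.1, 0.7, 0.6]
grip_width: 0.0561
```

Run:
```python
from h import *
go([.5275,-.134,.2],166.8); print(get_obs()["qpos"])
```

```text
t 1.1 pos [0.3168 0.2196 0.3352] rpy [-1.7995e+02  1.0000e-02  1.6633e+02] F [1.1 0.7 0.6] M [ 0.02 -0.07  0.02] w 0.0561
linear mm [-288.3 -293.7  135.5] turn [-0.0009  0.0001 -0.0082]
[ 5.11650277e-01 -1.51771090e-01  1.70876256e+00 -7.35782748e-04
  1.58516477e+00 -8.20602462e-01]
```

{"method": "play_rows", "body": {"moves": [{"claw": 0.6,"linear": [-40,-41,0],"turn": [0,0,0]},{"claw": 0.6,"linear": [-80,-82,0],"turn": [0,0,0]},{"claw": 0.6,"linear": [-120,-123,20],"turn": [0,0,0]},{"claw": 0.6,"linear": [-160,-164,50],"turn": [0,0,0]},{"claw": 0.6,"linear": [-200,-205,80],"turn": [0,0,0]},{"claw": 0.6,"linear": [-240,-245,110],"turn": [0,0,-0.008]},{"claw": 0.6,"linear": [-275,-280,135],"turn": [0,0,-0.008]},{"claw": 0.6,"linear": [-288.3,-293.7,135.5],"turn": [0,0,-0.008]}]}}

```text
time_s: 2.1
ee_pos: [0.5272, -0.1359, 0.1972]
eef_rot: [-3.141, -0.005, 2.909]
force: [0.2, -0.4, 1.0]
grip_width: 0.0567
```

Run:
```python
from h import *
go([.5275,-.134,.1],166.8);go([.5275,-.134,.03],166.8)
snap("side","side1.png");snap("top","top1.png")
```

```text
t 2.1 pos [ 0.5272 -0.1359  0.1972] rpy [-179.96   -0.27  166.67] F [ 0.2 -0.4  1. ] M [ 0.02 -0.03 -0.02] w 0.0567
linear mm [-0.3  2.  97.2] turn [-0.0006 -0.0047 -0.0023]
t 2.1 pos [ 0.5272 -0.1359  0.1972] rpy [-179.96   -0.27  166.67] F [ 0.2 -0.4  1. ] M [ 0.02 -0.03 -0.02] w 0.0567
linear mm [ -0.6   2.  167.2] turn [-0.0006 -0.0047 -0.0023]
```

View pics/side1.png

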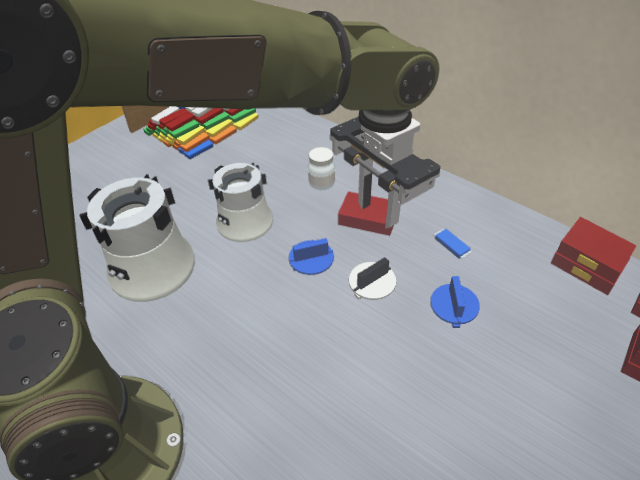

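The arm is above the white lid at (372,278), with the fingers straddling the bar direction. I descend to just above the bar first.

{"method": "play_rows", "body": {"moves": [{"claw": 0.6,"linear": [0,1,40],"turn": [0,-0.005,-0.002]},{"claw": 0.6,"linear": [-0.3,2,80],"turn": [0,-0.005,-0.002]},{"claw": 0.6,"linear": [-0.3,2,115],"turn": [0,-0.005,-0.002]},{"claw": 0.6,"linear": [-0.3,2,120],"turn": [0,-0.005,-0.002]},{"claw": 0.6,"linear": [-0.3,2,120],"turn": [0,-0.005,-0.002]}]}}

```text
time_s: 2.82
ee_pos: [0.529, -0.1326, 0.0815]
eef_rot: [-3.141, 0.006, 2.912]
force: [1.3, -0.3, 0.2]
grip_width: 0.0563
```

Run:
```python
from h import *
go([.5275,-.134,.03],166.8)
b=snap("side","side2.png"); cv2.imwrite("pics/side2c.png",cv2.resize(b[180:320,300:460],None,fx=4.5,fy=4,interpolation=cv2.INTER_CUBIC))
```

```text
t 2.83 pos [ 0.529  -0.1326  0.0815] rpy [-179.94    0.36  166.86] F [ 1.3 -0.3  0.2] M [-0.05 -0.02 -0.05] w 0.0563
linear mm [ 1.4 -1.7 51.5] turn [-0.001   0.0062  0.0011]
```

View pics/side2c.png

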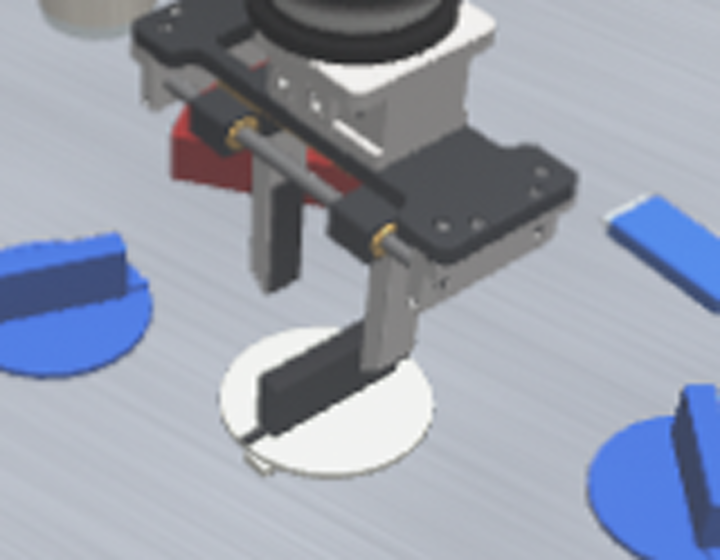

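The fingers straddle the bar at crop (290,380), so I descend and settle there.

{"method": "play_rows", "body": {"moves": [{"claw": 0.6,"linear": [1.4,-1.7,20],"turn": [0,0.006,0]},{"claw": 0.6,"linear": [1.4,-1.7,38],"turn": [0,0.006,0]},{"claw": 0.6,"linear": [1.4,-1.7,47],"turn": [0,0.006,0]},{"claw": 0.6,"linear": [1.4,-1.7,50],"turn": [0,0.006,0]},{"claw": 0.6,"linear": [1.4,-1.7,50],"turn": [0,0.006,0]},{"claw": 0.6,"linear": [1.4,-1.7,50],"turn": [0,0.006,0]}]}}

```text
time_s: 3.62
ee_pos: [0.528, -0.1343, 0.0321]
eef_rot: [-3.14, 0.002, 2.912]
force: [0.8, -0.6, -0.4]
grip_width: 0.0564
```

Run:
```python
from h import *
go([.5275,-.134,.031],166.8)
```

```text
t 3.62 pos [ 0.528  -0.1343  0.0321] rpy [-1.7994e+02  9.0000e-02  1.6685e+02] F [ 0.8 -0.6 -0.4] M [0.   0.01 0.01] w 0.0564
linear mm [0.5 0.2 1.1] turn [-0.0011  0.0016  0.0009]
```

{"method": "play_rows", "body": {"moves": [{"claw": 0.3,"linear": [0,0,0.5],"turn": [0,0,0]},{"claw": 0.15,"linear": [0,0,0.5],"turn": [0,0,0]},{"claw": 0,"linear": [0,0,0.5],"turn": [0,0,0]},{"claw": 0,"linear": [0,0,0.5],"turn": [0,0,0]},{"claw": 0,"linear": [0,0,0.5],"turn": [0,0,0]},{"claw": 0,"linear": [0,0,0.5],"turn": [0,0,0]}], "force": 38}}

```text
time_s: 4.38
ee_pos: [0.5279, -0.1343, 0.0316]
eef_rot: [-3.14, 0.001, 2.912]
force: [-0.7, 0.7, -0.5]
grip_width: 0.014
```

Run:
```python
from h import *
go([.5275,-.134,.131],166.8)
```

```text
t 4.38 pos [ 0.5279 -0.1343  0.0316] rpy [-1.7994e+02  8.0000e-02  1.6685e+02] F [-0.7  0.7 -0.5] M [ 0.05 -0.   -0.08] w 0.014
linear mm [  0.4   0.1 -99.4] turn [-0.0011  0.0015  0.0009]
```

{"method": "play_rows", "body": {"moves": [{"claw": 0,"linear": [0,0,-15],"turn": [0,0,0]},{"claw": 0,"linear": [0,0,-45],"turn": [0,0,0]},{"claw": 0,"linear": [0,0,-85],"turn": [0,0,0]},{"claw": 0,"linear": [0,0,-125],"turn": [0,0,0]},{"claw": 0,"linear": [0,0,-160],"turn": [0,0,0]},{"claw": 0,"linear": [0,0,-180],"turn": [0,0,0]},{"claw": 0,"linear": [0,0,-185],"turn": [0,0,0]},{"claw": 0,"linear": [0,0,-185],"turn": [0,0,0]}]}}

```text
time_s: 5.38
ee_pos: [0.5275, -0.134, 0.2165]
eef_rot: [-3.141, 0.001, 2.912]
force: [-1.1, 0.4, -2.9]
grip_width: 0.0141
```

Run:
```python
from h import *
go([.503,.199,.216],181.9)
b=snap("side","side3.png"); t=snap("top","top3.png")
```

```text
t 5.38 pos [ 0.5275 -0.134   0.2165] rpy [-1.7994e+02  8.0000e-02  1.6685e+02] F [-1.1  0.4 -2.9] M [0.   0.   0.06] w 0.0141
linear mm [ 99.7 318.7   0. ] turn [-0.0012  0.0012 -0.2627]
```

View pics/side3.png

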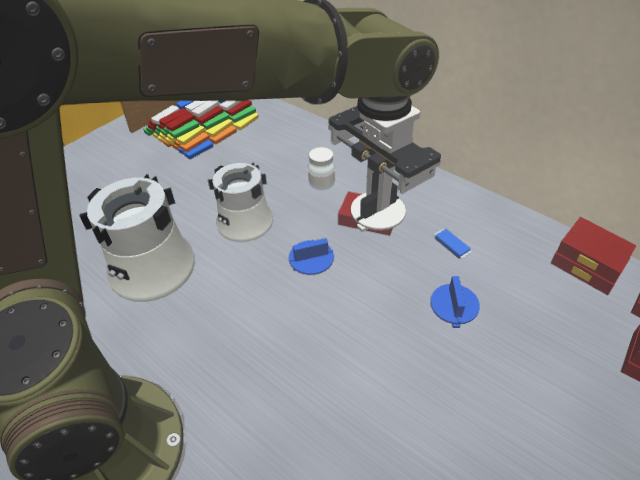

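The lid is held level at side pixel (378,210). I carry it to above the mouth, turning to the slot heading on the way.

{"method": "play_rows", "body": {"moves": [{"claw": 0,"linear": [8,25,0],"turn": [0,0,-0.02]},{"claw": 0,"linear": [24,75,0],"turn": [0,0,-0.06]},{"claw": 0,"linear": [40,130,0],"turn": [0,0,-0.11]},{"claw": 0,"linear": [57,185,0],"turn": [0,0,-0.16]},{"claw": 0,"linear": [75,240,0],"turn": [0,0,-0.21]},{"claw": 0,"linear": [90,290,0],"turn": [0,0,-0.25]},{"claw": 0,"linear": [99.7,318.7,0],"turn": [0,0,-0.263]},{"claw": 0,"linear": [99.7,318.7,0],"turn": [0,0,-0.263]}]}}

```text
time_s: 6.48
ee_pos: [0.5021, 0.2006, 0.2144]
eef_rot: [-3.14, -0.002, -3.105]
force: [-0.3, -0.0, -0.7]
grip_width: 0.0139
```

{"method": "play_rows", "body": {"moves": [{"claw": 0,"linear": [0,0,0],"turn": [0,0,0]},{"claw": 0,"linear": [0,0,0],"turn": [0,0,0]}]}}

```text
time_s: 6.72
ee_pos: [0.5022, 0.1997, 0.2141]
eef_rot: [-3.14, -0.002, -3.107]
force: [-0.2, -0.1, -0.3]
grip_width: 0.0135
```

Run:
```python
from h import *
go([.503,.199,.216],181.9)
b=snap("side","side4.png"); t=snap("top","top4.png")
r=lambda im,x,y,w,h,s:cv2.resize(im[y:y+h,x:x+w],None,fx=s,fy=s,interpolation=cv2.INTER_CUBIC)
cv2.imwrite("pics/c4.png",r(b,170,90,140,140,4))
p=get_obs()["ee_pos"]; z=p[2]-.0316
print("pred disc ctr (top face)",proj("side",[[p[0],p[1],z+.026]]), "foot", proj("side",[[p[0],p[1],z]]))
```

```text
t 6.72 pos [0.5022 0.1997 0.2141] rpy [-1.7992e+02 -1.4000e-01 -1.7799e+02] F [-0.2 -0.1 -0.3] M [0.07 0.04 0.  ] w 0.0135
linear mm [-0.8 -0.7 -1.9] turn [-0.0015 -0.0024  0.0019]
pred disc ctr (top face) [[229.34809375 145.68672658]] foot [[231.29559108 156.43272863]]
```

View pics/c4.png

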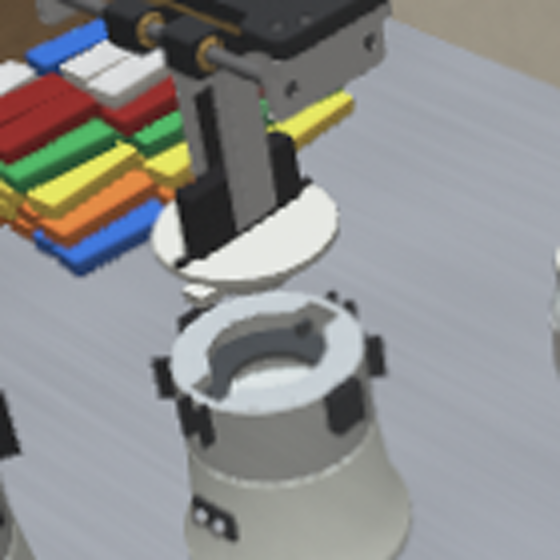

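View pics/top4.png

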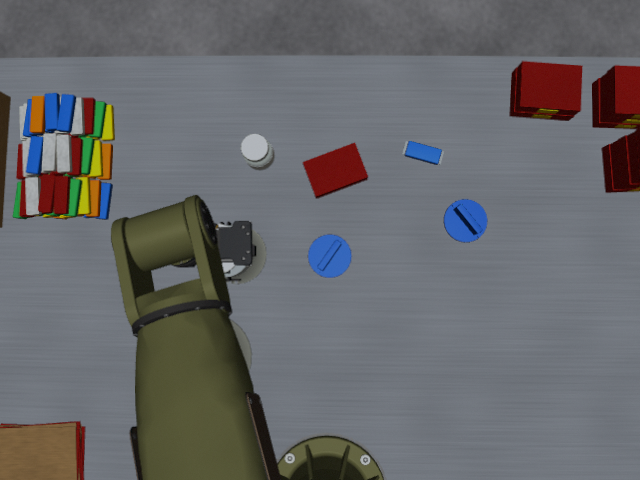

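The lid is above the mouth and level. The disc centre looks about 1-2 px right of where I predicted it. I'll measure disc and collar the same way in the side view before lowering.

Run:
```python
from h import *
from scipy.optimize import least_squares
b=cv2.imread("pics/side4.png"); S=8
p=get_obs()["ee_pos"]; zf=p[2]-.0316
def meas(x,y,w,h,z,R,c0,hi,name,keep):
    c=cv2.resize(b[y:y+h,x:x+w],None,fx=S,fy=S,interpolation=cv2.INTER_CUBIC)
    m=(c.min(2)>hi).astype(np.uint8); k=max(cv2.findContours(m,cv2.RETR_EXTERNAL,cv2.CHAIN_APPROX_NONE)[0],key=cv2.contourArea)
    v=c.copy(); cv2.drawContours(v,[k],-1,(0,0,255),1)
    P=onz("side",(k.reshape(-1,2)+.5)/S-.5+[x,y],z)[:,:2]
    c0=np.array(c0)
    for _ in range(5):
        q=P[np.abs(np.hypot(*(P-c0).T)-R)<.004]; 
        s=least_squares(lambda s:np.hypot(*(q-s[:2]).T)-R,c0,loss='soft_l1',f_scale=.0005).x; c0=s
    res=np.hypot(*(q-c0).T)-R; print(name,c0.round(4),len(q),res.std().round(5)); 
    for u in proj("side",[[*(c0+R*np.array([np.cos(t),np.sin(t)])),z] for t in np.linspace(0,6.28,120)]):
        cv2.circle(v,tuple(((u-[x,y]+.5)*S-.5).astype(int)),1,(0,255,0),-1)
    return v
v1=meas(203,130,58,40,zf+.026,.046,p[:2],190,"disc top",None)
v2=meas(205,158,65,50,.129,.051,[.503,.199],150,"collar top",None)
cv2.imwrite("pics/m4a.png",v1);cv2.imwrite("pics/m4b.png",v2); print("tcp",p)
```

```text
disc top [0.5042 0.1986] 432 0.00065
collar top [0.505  0.1987] 770 0.00124
tcp [0.50228016 0.19981193 0.21437907]
```

View pics/m4a.png

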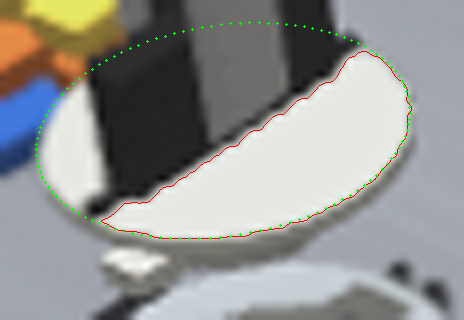

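View pics/m4b.png

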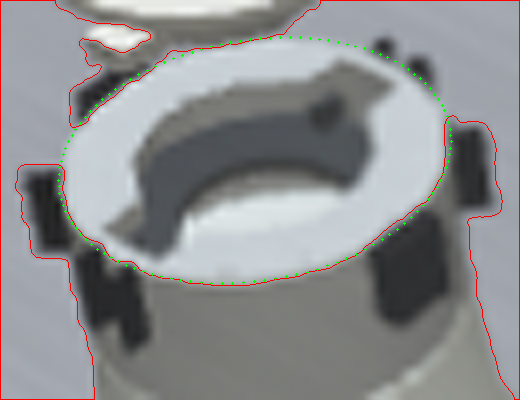

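In the side view the disc centre is within 1 mm of the collar centre, so I shift +0.5 mm in x. I lower to just above the mouth, then go in steps while watching the force.

Run:
```python
from h import *
go([.5027,.1997,.166],181.9)
```

```text
t 6.83 pos [0.5023 0.1998 0.2144] rpy [-1.7992e+02 -1.1000e-01 -1.7799e+02] F [-0.2  0.6 -1.5] M [-0.01  0.05  0.01] w 0.0137
linear mm [-0.5 -0.1 48.4] turn [-0.0013 -0.002   0.0019]
```

{"method": "play_rows", "body": {"moves": [{"claw": 0,"linear": [-0.5,0,12],"turn": [0,-0.002,0.002]},{"claw": 0,"linear": [-0.5,0,28],"turn": [0,-0.002,0.002]},{"claw": 0,"linear": [-0.5,0,42],"turn": [0,-0.002,0.002]},{"claw": 0,"linear": [-0.5,0,48],"turn": [0,-0.002,0.002]},{"claw": 0,"linear": [-0.5,0,48],"turn": [0,-0.002,0.002]},{"claw": 0,"linear": [-0.5,0,48],"turn": [0,-0.002,0.002]}]}}

```text
time_s: 7.58
ee_pos: [0.5029, 0.1999, 0.1668]
eef_rot: [-3.14, 0.001, -3.108]
force: [0.9, 0.1, -1.5]
grip_width: 0.0135
```

Run:
```python
from h import *
go([.5027,.1997,.140],181.9)
b=snap("side","side5.png")
cv2.imwrite("pics/c5.png",cv2.resize(b[110:230,180:300],None,fx=5,fy=5,interpolation=cv2.INTER_CUBIC))
```

```text
t 7.58 pos [0.5029 0.1999 0.1668] rpy [-1.7993e+02  4.0000e-02 -1.7810e+02] F [ 0.9  0.1 -1.5] M [ 0.01  0.04 -0.04] w 0.0135
linear mm [ 0.2 -0.1 26.8] turn [-0.0011  0.0007 -0.    ]
```

View pics/c5.png

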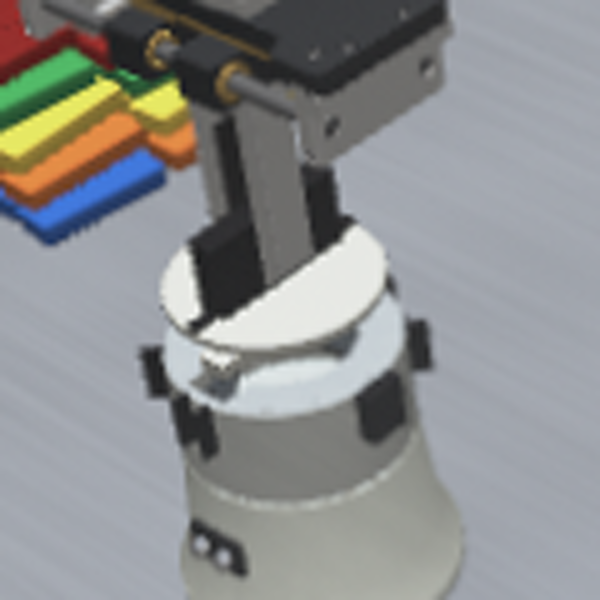

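The near lug at crop (215,358) sits over the slot at (215,385). I lower through the mouth.

{"method": "play_rows", "body": {"moves": [{"claw": 0,"linear": [0,0,4],"turn": [0,0,0]},{"claw": 0,"linear": [0,0,8],"turn": [0,0,0]},{"claw": 0,"linear": [0,0,12],"turn": [0,0,0]},{"claw": 0,"linear": [0,0,15],"turn": [0,0,0]},{"claw": 0,"linear": [0,0,15],"turn": [0,0,0]}]}}

```text
time_s: 8.25
ee_pos: [0.5028, 0.1998, 0.1516]
eef_rot: [-3.14, 0.0, -3.108]
force: [-0.6, 0.4, -1.1]
grip_width: 0.0138
```

Run:
```python
from h import *
go([.5027,.1997,.140],181.9)
```

```text
t 8.25 pos [0.5028 0.1998 0.1516] rpy [-1.7993e+02  2.0000e-02 -1.7810e+02] F [-0.6  0.4 -1.1] M [ 0.04  0.02 -0.01] w 0.0138
linear mm [ 0.1 -0.1 11.6] turn [-0.0012  0.0004 -0.    ]
```

The lugs are 9 mm inside with no contact force. I keep going down.

{"method": "play_rows", "body": {"moves": [{"claw": 0,"linear": [0,0,4],"turn": [0,0,0]},{"claw": 0,"linear": [0,0,7],"turn": [0,0,0]},{"claw": 0,"linear": [0,0,9.5],"turn": [0,0,0]},{"claw": 0,"linear": [0,0,11],"turn": [0,0,0]},{"claw": 0,"linear": [0,0,11],"turn": [0,0,0]}]}}

```text
time_s: 8.88
ee_pos: [0.5029, 0.1998, 0.1415]
eef_rot: [-3.14, 0.001, -3.108]
force: [-5.1, -1.3, 7.8]
grip_width: 0.0135
```

Run:
```python
from h import *
go([.5027,.1997,.139],181.9)
```

```text
t 8.88 pos [0.5029 0.1998 0.1415] rpy [-1.7994e+02  6.0000e-02 -1.7810e+02] F [-5.1 -1.3  7.8] M [-0.37  0.88  0.04] w 0.0135
linear mm [ 0.2 -0.1  2.5] turn [-0.0011  0.0011  0.    ]
```

{"method": "play_rows", "body": {"moves": [{"claw": 0,"linear": [0.5,0,0.5],"turn": [0,0,0]},{"claw": 0,"linear": [1,0,0.7],"turn": [0,0,0]},{"claw": 0,"linear": [1,0,0.7],"turn": [0,0,0]}]}}

```text
time_s: 9.25
ee_pos: [0.5027, 0.1998, 0.1415]
eef_rot: [-3.141, 0.003, -3.108]
force: [3.6, -0.8, 5.9]
grip_width: 0.0139
```

Run:
```python
from h import *
go([.5027,.1997,.139],181.9)
b=snap("side","side6.png")
cv2.imwrite("pics/c6.png",cv2.resize(b[110:230,180:300],None,fx=5,fy=5,interpolation=cv2.INTER_CUBIC))
```

```text
t 9.25 pos [0.5027 0.1998 0.1415] rpy [-179.95    0.2  -178.1 ] F [ 3.6 -0.8  5.9] M [-0.19 -0.54  0.  ] w 0.0139
linear mm [-0.  -0.1  2.5] turn [-0.0008  0.0034 -0.0001]
```

View pics/c6.png

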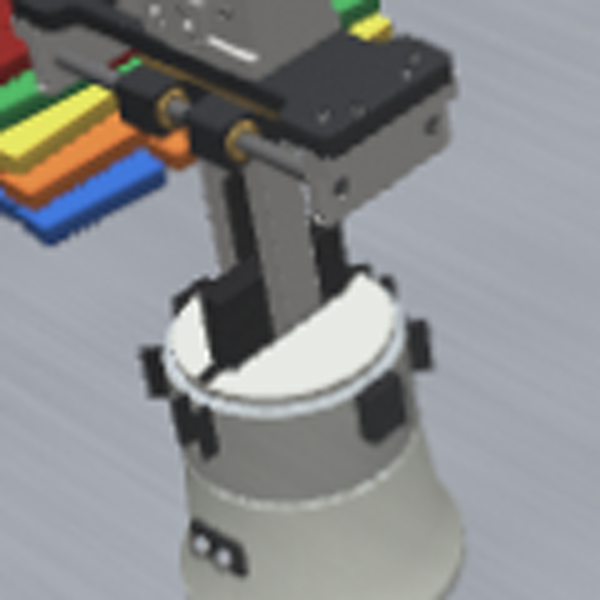

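Seated: the disc lies about 1 mm over the collar and the TCP height of 0.1415 matches the expected 0.1416. I twist clockwise (+tool z) in small steps and watch the lateral force.

{"method": "play_rows", "body": {"moves": [{"claw": 0,"linear": [0,0,0.3],"turn": [0,0.003,0.05]},{"claw": 0,"linear": [0,0,0.3],"turn": [0,0.003,0.1]},{"claw": 0,"linear": [0,0,0.3],"turn": [0,0.003,0.15]},{"claw": 0,"linear": [0,0,0.3],"turn": [0,0.003,0.2]},{"claw": 0,"linear": [0,0,0.3],"turn": [0,0.003,0.2]}], "force": 50}}

```text
time_s: 9.93
ee_pos: [0.5027, 0.2003, 0.1415]
eef_rot: [3.141, 0.001, 2.975]
force: [-2.4, 2.2, 5.4]
grip_width: 0.0139
```

Run:
```python
from h import *
go([.5027,.1997,.1415],136.9)
```

```text
t 9.93 pos [0.5027 0.2003 0.1415] rpy [1.7998e+02 4.0000e-02 1.7046e+02] F [-2.4  2.2  5.4] M [0.67 0.3  0.07] w 0.0139
linear mm [-0.1 -0.5 -0. ] turn [6.000e-04 5.000e-04 5.858e-01]
```

{"method": "play_rows", "body": {"moves": [{"claw": 0,"linear": [0,0,0.3],"turn": [0,0,0.06]},{"claw": 0,"linear": [0,0,0.3],"turn": [0,0,0.12]},{"claw": 0,"linear": [0,0,0.3],"turn": [0,0,0.18]},{"claw": 0,"linear": [0,0,0.3],"turn": [0,0,0.24]},{"claw": 0,"linear": [0,0,0.3],"turn": [0,0,0.3]},{"claw": 0,"linear": [0,0,0.3],"turn": [0,0,0.3]}]}}

```text
time_s: 10.68
ee_pos: [0.5029, 0.2005, 0.1415]
eef_rot: [3.14, 0.001, 2.676]
force: [0.1, 1.2, 5.4]
grip_width: 0.0135
```

Run:
```python
from h import *
go([.5027,.1997,.1415],136.9)
```

```text
t 10.68 pos [0.5029 0.2005 0.1415] rpy [1.7992e+02 6.0000e-02 1.5335e+02] F [0.1 1.2 5.4] M [ 0.37 -0.17  0.05] w 0.0135
linear mm [-0.2 -0.8 -0. ] turn [0.0015 0.0008 0.2871]
```

{"method": "play_rows", "body": {"moves": [{"claw": 0,"linear": [0,0,0.3],"turn": [0,0,0.06]},{"claw": 0,"linear": [0,0,0.3],"turn": [0,0,0.12]},{"claw": 0,"linear": [0,0,0.3],"turn": [0,0,0.18]},{"claw": 0,"linear": [0,0,0.3],"turn": [0,0,0.24]},{"claw": 0,"linear": [0,0,0.3],"turn": [0,0,0.275]},{"claw": 0,"linear": [0,0,0.3],"turn": [0,0,0.287]},{"claw": 0,"linear": [0,0,0.3],"turn": [0,0,0.287]}]}}

```text
time_s: 11.55
ee_pos: [0.5031, 0.2009, 0.1415]
eef_rot: [3.139, 0.001, 2.392]
force: [-1.1, 3.4, 5.2]
grip_width: 0.0139
```

Run:
```python
from h import *
go([.5027,.1997,.1415],136.9)
b=snap("side","side7.png");t=snap("top","top7.png")
r=lambda im,x,y,w,h,s:cv2.resize(im[y:y+h,x:x+w],None,fx=s,fy=s,interpolation=cv2.INTER_CUBIC)
cv2.imwrite("pics/c7.png",r(b,190,130,90,90,6))
```

```text
t 11.55 pos [0.5031 0.2009 0.1415] rpy [1.7984e+02 3.0000e-02 1.3704e+02] F [-1.1  3.4  5.2] M [ 0.68 -0.03  0.1 ] w 0.0139
linear mm [-0.5 -1.2  0. ] turn [0.0028 0.0006 0.0025]
```

View pics/c7.png

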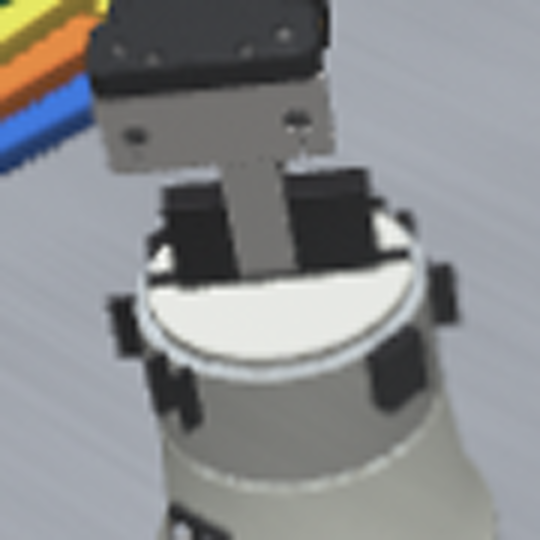

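View pics/top7.png

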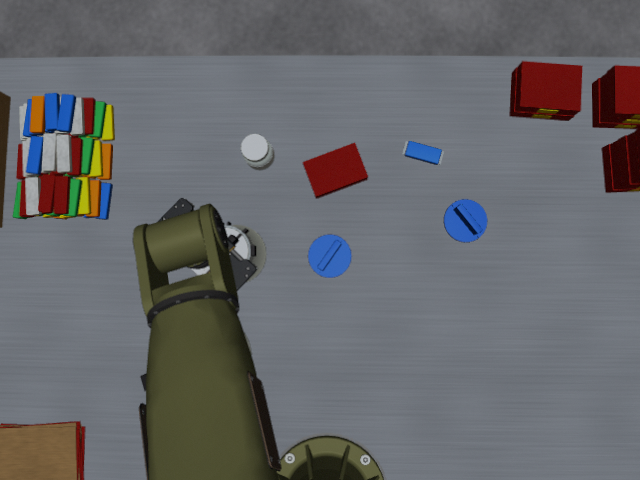

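The bar lies nearly level in the side view. I check where the half-way ribs and bar ends should project.

Run:
```python
from h import *
c=np.array([.5035,.199]); f=lambda r,d,z:[c[0]+r*np.cos(np.radians(d)),c[1]+r*np.sin(np.radians(d)),z]
L=[("half -43.1",f(.055,-43.1,.129)),("half twin",f(.055,136.9,.129)),("+x pair",f(.055,1.9,.129)),("lock -88",f(.055,-88.1,.129)),("disc edge -43",f(.045,-43.1,.136)),("disc edge 137",f(.045,136.9,.136)),("bartop -43",f(.035,-43.1,.172)),("bartop 137",f(.035,136.9,.172))]
for n,p in L: print(n,((proj("side",[p])[0]-[190,130])*6).round())
b=cv2.imread("pics/side7.png")
v=cv2.resize(b[130:220,190:280],None,fx=6,fy=6,interpolation=cv2.INTER_CUBIC)
for n,p in L: cv2.circle(v,tuple(((proj("side",[p])[0]-[190,130]+.5)*6).astype(int)),4,(0,0,255),-1)
cv2.imwrite("pics/c7b.png",v); print(get_obs()["moment"],get_obs()["force"])
```

```text
half -43.1 [434. 269.]
half twin [116. 300.]
+x pair [385. 206.]
lock -88 [390. 344.]
disc edge -43 [403. 255.]
disc edge 137 [142. 281.]
bartop -43 [361. 174.]
bartop 137 [153. 194.]
[ 0.71766618 -0.03953851  0.13224143] [0.90838776 2.86028258 4.47208065]
```

View pics/c7b.png

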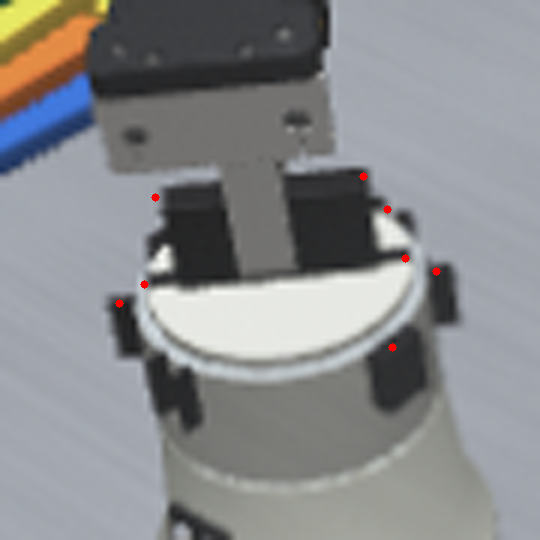

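The bar and disc-strip ends point at the two single ribs, at crop (440,270) and (120,303). The moment of about 0.1 N m matches the spring at half-way. I hold for a second and recheck.

{"method": "play_rows", "body": {"moves": [{"claw": 0,"linear": [0,0,0.3],"turn": [0,0,0.003]},{"claw": 0,"linear": [0,0,0.3],"turn": [0,0,0.003]},{"claw": 0,"linear": [0,0,0.3],"turn": [0,0,0.003]},{"claw": 0,"linear": [0,0,0.3],"turn": [0,0,0.003]},{"claw": 0,"linear": [0,0,0.3],"turn": [0,0,0.003]},{"claw": 0,"linear": [0,0,0.3],"turn": [0,0,0.003]},{"claw": 0,"linear": [0,0,0.3],"turn": [0,0,0.003]},{"claw": 0,"linear": [0,0,0.3],"turn": [0,0,0.003]}]}}

```text
time_s: 12.65
ee_pos: [0.5031, 0.201, 0.1415]
eef_rot: [3.138, 0.001, 2.392]
force: [-0.1, 2.4, 5.2]
grip_width: 0.0138
```

Run:
```python
from h import *
go([.5027,.1997,.1415],136.9)
print(hand_in())
```

```text
t 12.65 pos [0.5031 0.201  0.1415] rpy [1.7982e+02 4.0000e-02 1.3703e+02] F [-0.1  2.4  5.2] M [0.1  0.23 0.1 ] w 0.0138
linear mm [-0.6 -1.2 -0. ] turn [0.0031 0.0007 0.0022]
the job is handed in; nothing more can be done
None
```

The white lid is seated in the smaller mill (102 mm collar) and held at half-way. I handed the job in at 12.65 s with the lid still gripped at 50 N; `hand_in()` gives no verdict.

- **Seating:** the TCP stopped at 0.1415 m against an expected 0.1416 m, and the side view shows the disc about 1 mm above the collar.
- **Twist:** the lid turned 44.9° clockwise from the slot heading. The final heading is 137.03° against the measured rib line of 136.9°, well short of the lock. The side picture shows the bar ends pointing at the two single ribs.
- **Holding:** over the last second the moment was about 0.10 N m, which matches the spring at a ring turn of 0.69 rad. Forces stayed small, at 5 N vertically and 2–3 N sideways.
- **Bystanders:** the carton, jar and chocolate bar look unmoved in the top view.
- **Not confirmed or off:**
  - The ring angle and the pulsing could not be read directly.
  - The two cameras disagreed by about 2 mm on the mouth's x position.
  - Tool y drifted about 1 mm during the twist.
  - One brief 5 N sideways contact came up while seating, and I eased it with a small shift.

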